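# Hang the paint palette on the tilted painting board

### The job

Hang the white paint palette on the stud of the tilted painting board so that it stays put for the painter: bring the big end of its keyhole over the stud head, lay the palette down flat on the board, then slide it down the slope until the stud is fully home in the narrow end, and let go. Work gently, feeling for the stud rather than forcing the palette against it or the board, and leave the tub, mug and jar where they are.

Things in the scene. Friction and masses are not known exactly. Their poses are not given: they have to be found in the camera images.
- palette: Loose white plastic paint palette, 0.12 to 0.26 kg, flat on the table at the start: a plate 150 (x) x 84 (y) x 6 mm on four soft round feet 2 mm high near its corners, with a grip block on top, eight paint pans near its -x end and a keyhole through its +x half, on y = 0. Origin: centre, at the underside of the feet; z out of the top face; x from the keyhole's big round hole towards its narrow end.
- palette_hole (a point): Centre of the keyhole's big round hole, level with the underside of the feet, at x = +20 mm, y = 0. Hole diameter 19 mm.
- palette_slot_end (a point): Centre of the closed end of the keyhole's narrow slot, level with the underside of the feet, at x = +42 mm, y = 0. The slot is 11 mm wide, runs from the big hole to here and ends at x = +47.5 mm; the 8 mm stud shank stops against that end when its axis is at about x = +43 mm.
- palette_grip (a point): Point to grasp inside the grip block of the palette: at x = -20 mm, y = 0, z = 35 mm above the underside of the feet. The block is 34 mm long (x), 20 mm wide (y) and its top is 48 mm above the underside of the feet; grasp it across y.
- board: Pale plywood painting board, 260 mm up the slope x 230 mm wide x 12 mm thick, fixed on a stand, tilted 20 degrees, low edge (30 mm above the table) towards the robot. Origin: on its upper face at the middle of a dark sideways slit, 180 mm up the slope from the low edge, 80 mm below the high edge. x straight up the slope, y level along the width, z out of the face.
- stud_mark (a point): Middle of the slit (the board's origin). One steel stud stands square out of the slit, clamped immovably: its axis is at x = 0 of the board, but anywhere up to 12 mm to either side (y) of this point; that offset is not measured but can be felt or seen. Shank 8 mm diameter, 10 mm long; then a flat round head 16 mm diameter, 4 mm thick, its top 14 mm above the face.
- tub: Clear empty plastic tub, 100 x 90 x 50 mm, loose on the table beyond the work; origin at the centre of its underside. Bystander.
- mug: White mug, 76 mm across, 85 mm tall, loose on the table; origin at the centre of its underside. Bystander.
- jar: Closed glass jar, 60 mm across, 75 mm tall, loose on the table; origin at the centre of its underside. Bystander.

How it is judged:
By the outcome, as a careful person would: the job done as asked, in the order asked, and still so for the second after the job is handed in, with the robot touching nothing.
It also fails if it takes over 72 s, if anything falls off the work surface, if the arm or the gripper's body presses on something with over 40 N, if the wrist force passes 120 N, or if a joint passes its speed limit or range.

### The arm

A 7-joint arm with a two-finger parallel gripper is mounted at the origin on the work surface. World frame = base frame: x ahead of the robot, y to its left, z up, the work surface at z = 0. Lengths are in m, angles in rad, forces in N, time in s.
With the tool pointing down it reaches from about 0.425 to 0.875 m from the base axis. Payload 4.7 kg.
Tool frame: the origin (TCP) lies on the centre line of the jaws, within the pads' length; the fingertips stand ahead of it and the grasp point (between the pads) lies 2 mm behind it (nose_length is the z of the fingertips in the tool frame, in m); z points along the fingers, y is the line along which they close (so a half turn about z gives the same grasp; the last joint's range is limited). The gripper opens to 87 mm and grips with 3 to 60 N. Pads are 19 mm wide; open, the fingers measure 117 mm over their backs; the gripper's body (75 mm by 190 mm) begins 51 mm behind the grasp point.
Start: joints at [1.353, 0.321, -0.07, 1.45, 0.023, 1.371, -0.057], TCP at [0.149, -0.633, 0.24] pointing down, gripper open.
Joint ranges: [-2.86, 2.86], [-0.3, 2.09], [-1.38, 1.24], [0.06, 2.45], [-1.56, 4.7], [0.09, 2.05], [-2.69, 2.69]. Speed limits (rad/s): [2.57, 2.57, 3.14, 3.14, 3.14, 3.14, 3.14].

### API

Orientations are given as a rotation vector (axis times angle).
In Python, from bench import * gives the robot as it stands.
- The arm moves only by the tool send_rows, never from a script. Its arguments are lists of equal length, an entry for each row: "xyz": the shift along the tool's x, y, z in mm, a list of three; "dr": the turn, a rotation vector about the tool's x, y, z in rad, a list of three. A call has exactly 10 rows; each row is the pose to reach, as a shift and turn from the pose commanded when the call began, along the tool's axes at that moment; what a row does not reach only later rows make up. A row lasts 1/12 s, in which the tool goes at most 41.7 mm and 7.16 degrees, less where a joint would pass 70% of its speed; a pose out of reach is approached as far as the arm can. A call with a gripper value outside its range is refused whole. "jaw" is the finger opening in mm, from 0 to 87, set as the call begins (left out, the last holds). The fingers move at their own pace and stop on an object; "grip_force" is the grip in N (left out, the last holds). Time passes only in rows, so rows that repeat a pose let the fingers close, or fill a call up. It gives the time, the measured TCP pose, the force, the opening and the grip force at its end, in the units of the state.
- get_state(): the state, without advancing time (a new reading comes with each control period).
- get_image(name): name is "scene" or "top" or "wrist"; returns the picture (384x512x3 uint8, red, green, blue); there is no depth.
- calibration(name): a dict with "vfov" (degrees; the focal length in pixels is half the picture's height over the tangent of half this angle, whatever the lens; pixels are square), "cx", "cy" (the principal point, pixels), "rvec" (rotation vector, rad) and "tvec" (3), from world to camera coordinates, as OpenCV has them; the wrist camera has in their place "hand_eye" (4x4, takes a point from camera to tool coordinates, whose origin is the TCP and whose axes are the flange's). Camera axes: x right, y down, z forward; pixel columns grow to the right and rows downward; lengths in m; the calibration is good to about 2 mm. A picture is of the moment at which its call begins: read the wrist's pose just before it. calibration takes no time and is no camera call.
- close_job(): hands the job in; it is judged then, once.
The state is a dict: "time": time; "joint_positions": joint angles; "qd": joint speeds; "joint_torque": joint torques, N m; "position": TCP position; "tool_rot": TCP orientation; "ft_force": force on the tool from outside, world axes, zero at the start; "torque": the same for the moment, N m; "grip_width": opening from 0.0 (shut) to 1.0 (fully open); "grip_force": force on a finger pad.
Only numpy, scipy, OpenCV 4.12 (cv2) and the standard library are available. Lean on these libraries where they do the work, as an engineer would, in place of code of your own. Each camera call takes 0.05 s, during which the arm holds its last target. There are 200 camera calls.

## Working session

There is one attempt and no reset: what is moved stays moved. The work goes in short steps, Python scripts to look and compute and a tool call to move; the robot and the scene stay as the last step left them, time stands still between calls to the robot, and variables do not carry over. Pictures are saved under pics/ and viewed, at most 10 in all, crops included, and the job is handed in when it is done.

Besides the shell and the picture viewer there is one more tool, called after "Call:" by a JSON object that holds its "op" and its "data", one argument or row to a line. send_rows: Moves the arm, as the interface text tells. Its arguments: {"type":"object","properties":{"xyz":{"type":"array"},"dr":{"type":"array"},"jaw":{"type":"number"},"grip_force":{"type":"number"}},"required":["xyz","dr"]}

```bash
ls; mkdir -p pics; python3 - <<'E'
from bench import *
import cv2
s=get_state();print(s)
for n in("scene","top","wrist"):
    print(n,calibration(n))
a=get_image("scene");b=get_image("top")
cv2.imwrite("pics/scene0.png",a[:,:,::-1]);cv2.imwrite("pics/top0.png",b[:,:,::-1])
E
```

```text
pics
{'time': 0.0, 'joint_positions': array([ 1.35314118,  0.32184076, -0.07007093,  1.45165588,  0.0226395 ,
        1.37080066, -0.0568985 ]), 'qd': array([ 0.0002256 ,  0.00097993, -0.00014159,  0.00097964,  0.0015081 ,
        0.00044132, -0.00013282]), 'joint_torque': array([-3.20541330e-04, -4.91287959e+01, -4.04500030e-01, -3.12523377e+01,
       -6.39862963e-02,  4.37174260e-02,  1.90245300e-04]), 'position': array([ 0.1491093 , -0.63213787,  0.23845946]), 'tool_rot': array([-3.11864807e+00, -3.63049377e-01,  5.66272163e-04]), 'ft_force': array([-0.62688446,  0.52579006,  0.12132092]), 'torque': array([ 0.00974736, -0.01563623,  0.00423536]), 'grip_force': 0.0, 'grip_width': 0.9951140820101866}
scene {'vfov': 50.99127706701443, 'cx': 252.87621060982997, 'cy': 184.47462058867538, 'rvec': array([ 1.75969521,  1.3697915 , -0.77101031]), 'tvec': array([-0.16279447, -0.23497184,  1.4187717 ])}
top {'vfov': 42.1105322722763, 'cx': 251.58754347981156, 'cy': 186.60221900792072, 'rvec': array([ 2.00220445, -2.228465  ,  0.23213514]), 'tvec': array([0.05228504, 0.62426432, 1.0713366 ])}
wrist {'vfov': 68.66312424143452, 'cx': 260.42873166532564, 'cy': 191.1181599588624, 'hand_eye': array([[-4.01773957e-04, -9.67966962e-01, -2.51077277e-01,
         6.62960378e-02],
       [ 9.99999745e-01, -2.40582103e-04, -6.72694594e-04,
        -1.95897259e-04],
       [ 5.90741443e-04, -2.51077484e-01,  9.67966812e-01,
        -1.43503119e-01],
       [ 0.00000000e+00,  0.00000000e+00,  0.00000000e+00,
         1.00000000e+00]])}
```

View pics/scene0.png

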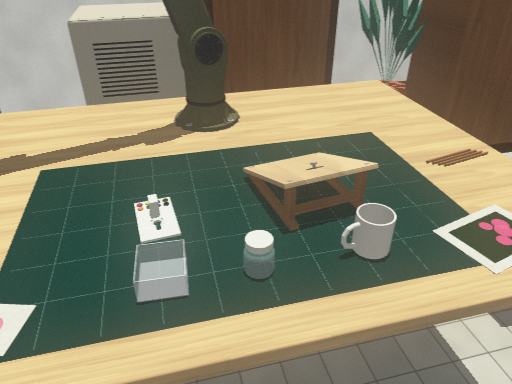

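View pics/top0.png

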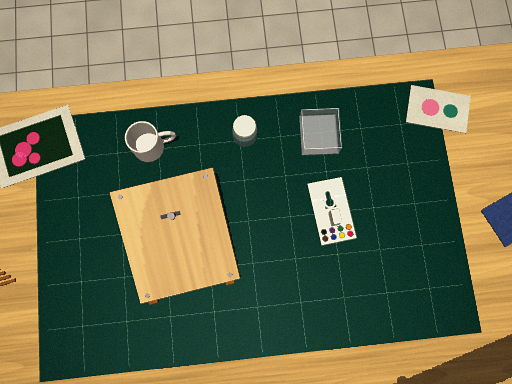

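The top view shows the palette at about (331,211) with its pans towards the robot and its keyhole away from it. The board's corners are near (110,192), (213,168), (240,279) and (140,303), and the stud is near (171,215). Next I'll refine these and fit the poses.

```bash
cat > h.py <<'E'
import numpy as np, cv2
from scipy.optimize import least_squares
from scipy.spatial.transform import Rotation as R
from bench import *
def cam(name,s=None):
    c=calibration(name); f=192/np.tan(np.radians(c["vfov"]/2))
    K=np.array([[f,0,c["cx"]],[0,f,c["cy"]],[0,0,1]])
    if name=="wrist":
        T=np.eye(4);T[:3,:3]=R.from_rotvec(s["tool_rot"]).as_matrix();T[:3,3]=s["position"]
        M=np.linalg.inv(T@c["hand_eye"])
    else:
        M=np.eye(4);M[:3,:3]=R.from_rotvec(c["rvec"]).as_matrix();M[:3,3]=c["tvec"]
    return K,M
def proj(KM,P):
    K,M=KM; p=np.atleast_2d(P)@M[:3,:3].T+M[:3,3]; q=p@K.T; return q[:,:2]/q[:,2:]
def onplane(KM,uv,n,d):  # world point on n.X=d
    K,M=KM; Ri=M[:3,:3].T; o=-Ri@M[:3,3]; r=Ri@np.linalg.solve(K,[uv[0],uv[1],1])
    return o+r*(d-n@o)/(n@r)
E
python3 - <<'E'
from h import *
KM=cam("top"); im=cv2.imread("pics/top0.png")
hsv=cv2.cvtColor(im,cv2.COLOR_BGR2HSV)
def quad(mask,box):
    m=np.zeros_like(mask);x0,y0,x1,y1=box;m[y0:y1,x0:x1]=mask[y0:y1,x0:x1]
    c=max(cv2.findContours(m,0,1)[0],key=cv2.contourArea)
    h=cv2.convexHull(c)
    for e in np.linspace(1,12,40):
        q=cv2.approxPolyDP(h,e,True)
        if len(q)==4:break
    return q[:,0].astype(float)
w=((hsv[:,:,1]<60)&(hsv[:,:,2]>150)).astype(np.uint8)
qp=quad(w,(295,165,370,255)); 
b=((hsv[:,:,1]>50)&(hsv[:,:,2]>130)&(hsv[:,:,0]<30)).astype(np.uint8)
qb=quad(b,(95,160,250,310)); print(qp,qb)
def fit(q,pts,x0,f):
    from scipy.spatial.distance import cdist
    def r(v):
        d=proj(KM,f(v,pts)); i=cdist(d,q).argmin(1); return (d-q[i]).ravel()
    s=least_squares(r,x0,loss="soft_l1"); return s.x,s.fun
n=np.array([0,0,1.]);g=[onplane(KM,x.mean(0),n,h) for x,h in((qp,.008),(qb,.08))];print(g)
P=np.array([[a,c,.008] for a in(-.075,.075) for c in(-.042,.042)])
fp=lambda v,p:p@R.from_rotvec([0,0,v[2]]).as_matrix().T+[v[0],v[1],0]
fb=lambda v,p:p@(R.from_rotvec([0,0,v[2]])*R.from_rotvec([0,-np.radians(20),0])).as_matrix().T+[v[0],v[1],.03+.18*np.sin(np.radians(20))]
B=np.array([[a,c,0] for a in(-.18,.08) for c in(-.115,.115)])
for yaw0 in(0,-.2,.2):
  print("pal",fit(qp,P,[*g[0][:2],yaw0],fp))
  print("board",fit(qb,B,[*g[1][:2]+[.05,0],yaw0],fb))
for nme in("mug","jar","tub"):print(nme,[onplane(KM,{"mug":(145,140),"jar":(245,128),"tub":(320,132)}[nme],n,.06)])
cv2.imwrite("pics/c0.png",cv2.resize(np.hstack([im[195:235,140:200],im[180:220,300:360]]),None,fx=6,fy=6,interpolation=cv2.INTER_CUBIC))
E
```

```text
[[341. 177.]
 [356. 237.]
 [321. 244.]
 [307. 184.]] [[212. 168.]
 [239. 278.]
 [140. 302.]
 [110. 192.]]
[array([ 0.56040059, -0.19751052,  0.008     ]), array([0.53276725, 0.16445151, 0.08      ])]
pal (array([ 0.56140926, -0.19748782,  0.09481008]), array([ 0.04985309,  0.52010172,  0.15550783,  0.71739964, -0.07420954,
       -0.58042858, -0.13580938, -0.74598519]))
board (array([0.57791353, 0.17055264, 0.13280025]), array([ 0.60897007,  0.40302482, -0.33008526,  1.20766075,  0.67297105,
       -1.05664619, -1.12085935, -0.5542726 ]))
pal (array([ 0.56140926, -0.19748782,  0.09481008]), array([ 0.04985296,  0.52010183,  0.15550766,  0.71739957, -0.07420936,
       -0.58042854, -0.13580924, -0.74598532]))
board (array([0.57791353, 0.17055264, 0.13280024]), array([ 0.60896988,  0.4030252 , -0.33008559,  1.20766049,  0.67297154,
       -1.05664598, -1.12085899, -0.55427303]))
pal (array([ 0.56140926, -0.19748782,  0.09481008]), array([ 0.04985311,  0.5201017 ,  0.15550786,  0.71739965, -0.07420957,
       -0.58042859, -0.13580941, -0.74598518]))
board (array([0.57791353, 0.17055264, 0.13280025]), array([ 0.60897006,  0.40302484, -0.33008528,  1.20766074,  0.67297107,
       -1.05664618, -1.12085934, -0.55427262]))
mug [array([0.76411686, 0.22059085, 0.06      ])]
jar [array([ 0.76846926, -0.01433891,  0.06      ])]
tub [array([ 0.7400396 , -0.18790941,  0.06      ])]
```

View pics/c0.png

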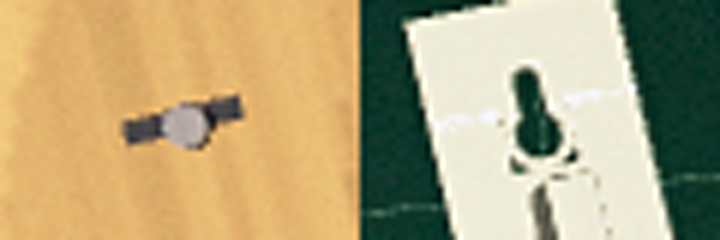

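The crop shows the stud head at about (170.8,215.8) and the keyhole's narrow end pointing away from the robot. The palette's long axis is about 0.095 rad and the board's about 0.133 rad, so they nearly agree. I'll move above the grip block.

```bash
cat >> h.py <<'E'
def board(v=(.5779,.1706,.1328)):
    T=np.eye(4);T[:3,:3]=(R.from_rotvec([0,0,v[2]])*R.from_rotvec([0,-np.radians(20),0])).as_matrix();T[:3,3]=[v[0],v[1],.03+.18*np.sin(np.radians(20))];return T
FL=R.from_rotvec([np.pi,0,0])
def go(p,rot,s=None):
    s=s or get_state(); r=R.from_rotvec(s["tool_rot"])
    print("xyz",np.round(1e3*r.inv().apply(np.array(p)-s["position"]),1),"dr",np.round((r.inv()*rot).as_rotvec(),4),"t",round(s["time"],2))
E
python3 - <<'E'
from h import *
import bench
print([ (k,getattr(bench,k)) for k in dir(bench) if 'nose' in k.lower()])
y=.095;p=np.array([.5614,-.1975,0])
g=p+R.from_rotvec([0,0,y]).apply([-.02,0,.033]);print(g)
go(g+[0,0,.12],R.from_rotvec([0,0,y])*FL)
E
```

```text
[('nose_length', 0.017)]
[ 0.54149018 -0.19939714  0.033     ]
xyz [ 481.3 -330.9   86.1] dr [-0.0017  0.0002  0.1368] t 0.1
```

Call:
{"op": "send_rows", "data": {
  "xyz": [
    [15,-10,3],
    [45,-31,8],
    [80,-55,14],
    [115,-79,20],
    [150,-103,27],
    [185,-127,33],
    [220,-151,39],
    [255,-175,46],
    [285,-196,51],
    [310,-213,55]
  ],
  "dr": [
    [0,0,0],
    [0,0,0.01],
    [0,0,0.02],
    [0,0,0.04],
    [0,0,0.05],
    [0,0,0.06],
    [0,0,0.07],
    [0,0,0.08],
    [0,0,0.09],
    [0,0,0.1]
  ],
  "jaw": 87
}}

```text
time: 0.93
position: [0.4038, -0.3507, 0.1838]
tool_rot: [-3.133, -0.21, 0.0]
ft_force: [0.4, 0.2, 0.2]
grip_width: 1.0
grip_force: 0.0
```

```bash
python3 - <<'E'
from h import *
go([.5415,-.1994,.153],R.from_rotvec([0,0,.095])*FL)
E
```

```text
xyz [ 156.7 -131.5   31. ] dr [-0.0012  0.      0.0388] t 0.93
```

Call:
{"op": "send_rows", "data": {
  "xyz": [
    [20,-17,4],
    [45,-38,9],
    [70,-59,14],
    [95,-80,19],
    [120,-101,24],
    [140,-117,28],
    [150,-126,30],
    [156.7,-131.5,31],
    [156.7,-131.5,31],
    [156.7,-131.5,31]
  ],
  "dr": [
    [0,0,0],
    [0,0,0.01],
    [0,0,0.02],
    [0,0,0.03],
    [0,0,0.039],
    [0,0,0.039],
    [0,0,0.039],
    [0,0,0.039],
    [0,0,0.039],
    [0,0,0.039]
  ]
}}

```text
time: 1.77
position: [0.5396, -0.2037, 0.1532]
tool_rot: [3.138, 0.146, -0.002]
ft_force: [-0.2, 0.3, 0.1]
grip_width: 1.0
grip_force: 0.0
```

```bash
python3 - <<'E'
from h import *
s=get_state(); im=get_image("wrist");KM=cam("wrist",s)
o=im[:,:,::-1].copy()
T=lambda p:R.from_rotvec([0,0,.095]).apply(p)+[.5614,-.1975,0]
P=[[a,c,.008] for a in(-.075,.075) for c in(-.042,.042)]+[[-.02+a,c,.048] for a in(-.017,.017) for c in(-.01,.01)]+[[.02,0,.008],[.042,0,.008]]
for u in proj(KM,T(np.array(P))):
    cv2.circle(o,tuple(int(round(x)) for x in u),2,(255,0,255),-1)
cv2.imwrite("pics/w1.png",cv2.resize(o,(768,576)));go([.5415,-.1994,.033],R.from_rotvec([0,0,.095])*FL,s)
E
```

```text
xyz [  2.4  -4.2 120.2] dr [ 0.0003  0.0011 -0.0023] t 1.77
```

View pics/w1.png

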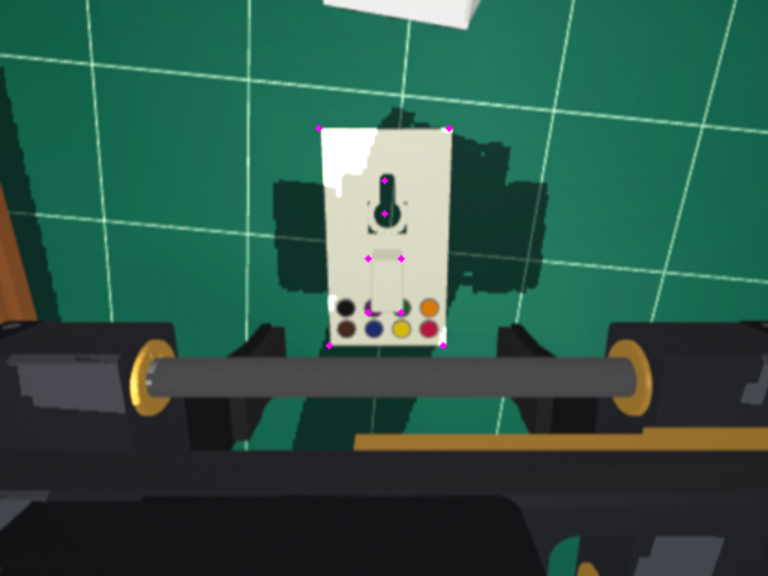

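The wrist view overlays well: the grip block is at (387,285) and the hole at (387,213), about 1.5 mm right of the prediction. I'll descend.

Call:
{"op": "send_rows", "data": {
  "xyz": [
    [1,-1,10],
    [2,-2,28],
    [2,-3,46],
    [2,-3,64],
    [2,-3,80],
    [2,-3,95],
    [2,-3,107],
    [2,-3,115],
    [2,-3,120],
    [2,-3,120]
  ],
  "dr": [
    [0,0,0],
    [0,0,0],
    [0,0,0],
    [0,0,0],
    [0,0,0],
    [0,0,0],
    [0,0,0],
    [0,0,0],
    [0,0,0],
    [0,0,0]
  ]
}}

```text
time: 2.65
position: [0.5411, -0.2002, 0.0325]
tool_rot: [-3.138, -0.145, 0.002]
ft_force: [-0.4, 0.6, -0.3]
grip_width: 1.002
grip_force: 0.0
```

Call:
{"op": "send_rows", "data": {
  "xyz": [
    [0,0,0],
    [0,0,0],
    [0,0,0],
    [0,0,0],
    [0,0,0],
    [0,0,0],
    [0,0,0],
    [0,0,0],
    [0,0,0],
    [0,0,0]
  ],
  "dr": [
    [0,0,0],
    [0,0,0],
    [0,0,0],
    [0,0,0],
    [0,0,0],
    [0,0,0],
    [0,0,0],
    [0,0,0],
    [0,0,0],
    [0,0,0]
  ],
  "jaw": 10,
  "grip_force": 20
}}

```text
time: 3.48
position: [0.5418, -0.2, 0.0335]
tool_rot: [3.138, 0.146, -0.0]
ft_force: [0.4, -0.2, -0.2]
grip_width: 0.322
grip_force: 0.0
```

Call:
{"op": "send_rows", "data": {
  "xyz": [
    [0,0,0],
    [0,0,0],
    [0,0,0],
    [0,0,0],
    [0,0,0],
    [0,0,0],
    [0,0,-2],
    [0,0,-8],
    [0,0,-18],
    [0,0,-30]
  ],
  "dr": [
    [0,0,0],
    [0,0,0],
    [0,0,0],
    [0,0,0],
    [0,0,0],
    [0,0,0],
    [0,0,0],
    [0,0,0],
    [0,0,0],
    [0,0,0]
  ]
}}

```text
time: 4.32
position: [0.5414, -0.1997, 0.0639]
tool_rot: [-3.138, -0.146, 0.002]
ft_force: [0.6, 0.2, -1.4]
grip_width: 0.227
grip_force: 20.0
```

Call:
{"op": "send_rows", "data": {
  "xyz": [
    [0,0,-15],
    [0,0,-35],
    [0,0,-55],
    [0,0,-75],
    [0,0,-95],
    [0,0,-115],
    [0,0,-130],
    [0,0,-140],
    [0,0,-145],
    [0,0,-145]
  ],
  "dr": [
    [0,0,0],
    [0,0,0],
    [0,0,0],
    [0,0,0],
    [0,0,0],
    [0,0,0],
    [0,0,0],
    [0,0,0],
    [0,0,0],
    [0,0,0]
  ]
}}

```text
time: 5.15
position: [0.5425, -0.2001, 0.2102]
tool_rot: [3.137, 0.146, 0.003]
ft_force: [0.3, -0.3, -1.7]
grip_width: 0.232
grip_force: 20.0
```

```bash
python3 - <<'E'
from h import *
import numpy as np
s=get_state(); im=get_image("wrist");KM=cam("wrist",s)
t=get_image("top");cv2.imwrite("pics/top1.png",t[:,:,::-1])
cv2.imwrite("pics/w2.png",cv2.resize(im[:,:,::-1],(768,576)))
r=R.from_rotvec(s["tool_rot"])
P=np.array([[x+.02,y,.033-z] for x,y,z in[]]) if 0 else None
# palette in tool frame assuming nominal grasp: tool = (x, -y, .033-z)+grip offset
for n,p in dict(hole=(.02,0,.008),end=(.042,0,.008),c1=(.075,.042,.008),c2=(.075,-.042,.008)).items():
    print(n,proj(KM,s["position"]+r.apply([p[0]+.02,-p[1],.033-p[2]]))*1.5)
B=board()
print("stud0",B[:3,3]);tr=R.from_matrix(B[:3,:3])*FL
# tool pose with hole above stud, clearance h above stud head
for h in(.06,.03):
    o=B[:3,3]+B[:3,:3]@np.array([0,0,.014+h]) ; tcp=o+B[:3,:3]@np.array([-.04,0,.033]); print(tcp); go(tcp,tr,s)
print(s["ft_force"],s["grip_width"],s["grip_force"])
E
```

```text
hole [[390.72678994 244.73842724]]
end [[390.70697922 188.63153293]]
c1 [[277.08077444  97.07337024]]
c2 [[504.30388462  96.95436539]]
stud0 [0.5779     0.1706     0.09156363]
[0.50436933 0.16077731 0.17842993]
xyz [  -4.6 -362.9   31.2] dr [ 0.0084  0.3469 -0.0393] t 5.15
[0.51453959 0.16213592 0.15023915]
xyz [   5.6 -363.3   59.5] dr [ 0.0084  0.3469 -0.0393] t 5.15
[ 0.28758954 -0.32395802 -1.65286637] 0.23231910091035196 19.995477399788797
```

View pics/w2.png

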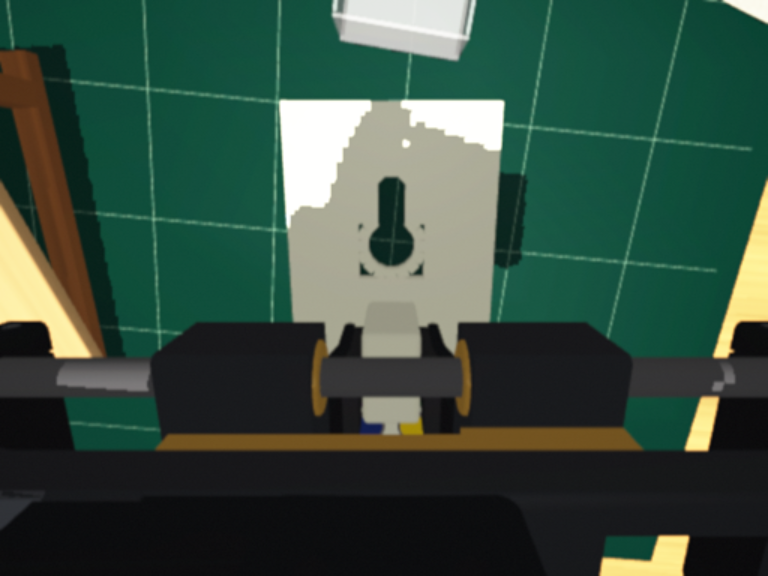

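The held palette matches the nominal grasp: the hole is at (391,245), predicted (390.7,244.7), and the top edge is within about 1 mm. Next I'll carry it to a spot downslope of the stud, so the stud stays visible past the palette's end.

```bash
python3 - <<'E'
from h import *
B=board();tr=R.from_matrix(B[:3,:3])*FL
tcp=lambda x,y,z:B[:3,3]+B[:3,:3]@np.array([x-.04,y,z+.033])
for a in((-.09,0,.06),):print(tcp(*a));go(tcp(*a),tr)
n=B[:3,2];p=onplane(cam("top"),(170.8,215.8),n,n@B[:3,3]+.014);print("stud local",B[:3,:3].T@(p-B[:3,3]))
E
```

```text
[0.42528777 0.15021311 0.13449242]
xyz [ -83.1 -359.3   73.7] dr [ 0.0066  0.35   -0.0396] t 5.25
stud local [-0.00119611 -0.0023293   0.014     ]
```

Call:
{"op": "send_rows", "data": {
  "xyz": [
    [-3,-12,0],
    [-10,-42,1],
    [-19,-80,2],
    [-28,-118,3],
    [-37,-156,4],
    [-46,-194,5],
    [-55,-232,6],
    [-63,-268,7],
    [-71,-302,8],
    [-77,-328,9]
  ],
  "dr": [
    [0,0,0],
    [0,0,-0.004],
    [0,0,-0.008],
    [0,0,-0.012],
    [0,0,-0.016],
    [0,0,-0.02],
    [0,0,-0.024],
    [0,0,-0.028],
    [0,0,-0.032],
    [0,0,-0.036]
  ]
}}

```text
time: 6.08
position: [0.432, 0.123, 0.1985]
tool_rot: [3.134, 0.208, -0.003]
ft_force: [1.1, -0.0, -1.1]
grip_width: 0.23
grip_force: 20.0
```

Call:
{"op": "send_rows", "data": {
  "xyz": [
    [-4,-18,1],
    [-7,-28,1],
    [-7,-31,1],
    [-7,-31,1],
    [-7,-31,1],
    [-7,-31,1],
    [-7,-31,1],
    [-7,-31,1],
    [-7,-31,1],
    [-7,-31,1]
  ],
  "dr": [
    [0,0,-0.004],
    [0,0,-0.004],
    [0,0,-0.004],
    [0,0,-0.004],
    [0,0,-0.004],
    [0,0,-0.004],
    [0,0,-0.004],
    [0,0,-0.004],
    [0,0,-0.004],
    [0,0,-0.004]
  ]
}}

```text
time: 6.92
position: [0.424, 0.149, 0.1985]
tool_rot: [3.135, 0.208, -0.0]
ft_force: [1.2, 0.3, -1.6]
grip_width: 0.223
grip_force: 20.0
```

```bash
python3 - <<'E'
from h import *
s=get_state(); im=get_image("wrist");KM=cam("wrist",s)
np.savez("w3.npz",im=im,p=s["position"],r=s["tool_rot"])
B=board()
for l in([0,0,.014],[.08,.115,0],[.08,-.115,0]):print(proj(KM,B[:3,3]+B[:3,:3]@np.array(l)))
cv2.imwrite("pics/w3.png",cv2.resize(im[:,:,::-1],(768,576)));print(s["position"])
E
```

```text
[[259.06242293   0.65530798]]
[[  73.62774981 -154.77792508]]
[[ 443.87047963 -155.41986765]]
[0.42397853 0.14900268 0.19849972]
```

View pics/w3.png

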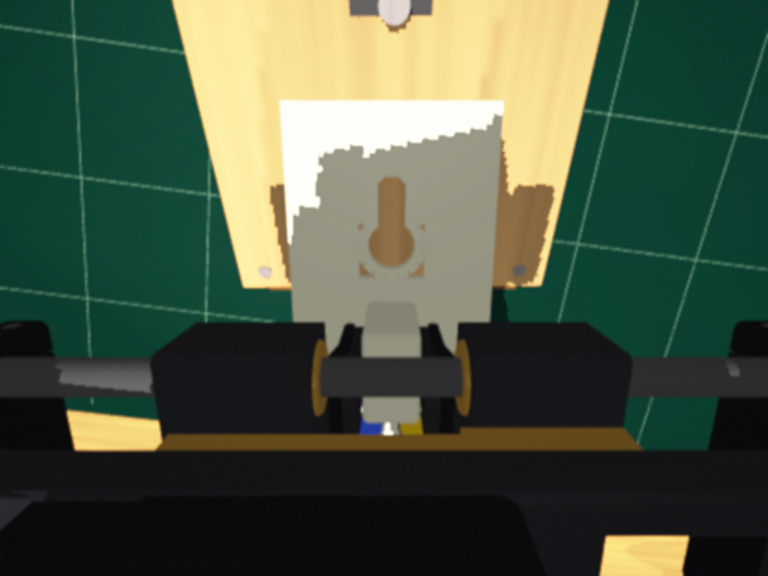

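The stud head is at (395,8) in the 1.5x picture, and the slit runs from 349 to 432 with its middle at 390.5. So the stud sits about 2 mm to the -y side, which agrees with the top view. The board's low edge is level in the image, so the yaw matches.

```bash
python3 - <<'E'
from h import *
d=np.load("w3.npz");s=dict(position=d["p"],tool_rot=d["r"]);KM=cam("wrist",s)
B=board();n=B[:3,2];L=lambda uv,h:B[:3,:3].T@(onplane(KM,np.array(uv)/1.5,n,n@B[:3,3]+h)-B[:3,3])
print("stud",L((395,8),.014),"slit",L((349,7),0),L((432,7),0),"low corners",L((245,287),0),L((543,286),0))
im=d["im"][0:24,225:300,::-1];cv2.imwrite("pics/w3c.png",cv2.resize(im,None,fx=8,fy=8,interpolation=cv2.INTER_CUBIC))
tr=R.from_matrix(B[:3,:3])*FL
tcp=lambda x,y,z:B[:3,3]+B[:3,:3]@np.array([x-.04,y,z+.033])
go(tcp(0,-.002,.034),tr)
E
```

```text
stud [-0.00289825 -0.003181    0.014     ] slit [-2.70020003e-03  2.08709419e-02  9.21571847e-18] [-2.74800230e-03 -2.27366929e-02  3.94649591e-17] low corners [-1.81318588e-01  1.10718203e-01  3.46944695e-17] [-1.80618742e-01 -1.17280376e-01 -2.77555756e-17]
xyz [95.   1.  57.7] dr [ 1.000e-04  3.492e-01 -4.000e-04] t 6.97
```

View pics/w3c.png

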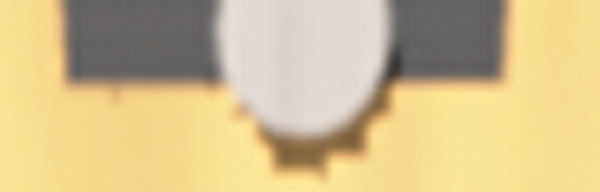

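Call:
{"op": "send_rows", "data": {
  "xyz": [
    [8,0,0],
    [22,0,0],
    [36,0,3],
    [50,1,10],
    [62,1,20],
    [73,1,30],
    [82,1,40],
    [89,1,48],
    [93,1.5,53],
    [93,1.5,57]
  ],
  "dr": [
    [0,0.04,0],
    [0,0.09,0],
    [0,0.14,0],
    [0,0.19,0],
    [0,0.24,0],
    [0,0.28,0],
    [0,0.32,0],
    [0,0.34,0],
    [0,0.349,0],
    [0,0.349,0]
  ]
}}

```text
time: 7.8
position: [0.5161, 0.1599, 0.1408]
tool_rot: [-3.065, -0.204, -0.539]
ft_force: [-0.1, -0.0, -1.4]
grip_width: 0.225
grip_force: 20.0
```

Call:
{"op": "send_rows", "data": {
  "xyz": [
    [0,0,0],
    [0,0,0],
    [0,0,0],
    [0,0,0],
    [0,0,0],
    [0,0,0],
    [0,0,0],
    [0,0,0],
    [0,0,0],
    [0,0,0]
  ],
  "dr": [
    [0,0,0],
    [0,0,0],
    [0,0,0],
    [0,0,0],
    [0,0,0],
    [0,0,0],
    [0,0,0],
    [0,0,0],
    [0,0,0],
    [0,0,0]
  ]
}}

```text
time: 8.63
position: [0.5162, 0.1601, 0.1415]
tool_rot: [-3.065, -0.204, -0.54]
ft_force: [0.3, 0.7, -1.3]
grip_width: 0.226
grip_force: 20.0
```

```bash
python3 - <<'E'
from h import *
s=get_state(); im=get_image("wrist");t=get_image("top");KM=cam("wrist",s);B=board()
np.savez("w4.npz",im=im,p=s["position"],r=s["tool_rot"])
r=R.from_rotvec(s["tool_rot"])
h=s["position"]+r.apply([.04,0,.033]);print("hole local",1e3*(B[:3,:3].T@(h-B[:3,3])),"rot err",(R.from_matrix(B[:3,:3]).inv()*r*FL).as_rotvec(),s["ft_force"])
print("hole top/bot",proj(KM,s["position"]+r.apply([.04,0,.025])),proj(KM,s["position"]+r.apply([.04,0,.031])))
for l in((0,0,.014),(-.002,-.0025,.014)):print("stud",l,proj(KM,B[:3,3]+B[:3,:3]@np.array(l)))
a=cv2.resize(im[95:195,200:320,::-1],None,fx=6,fy=6,interpolation=cv2.INTER_CUBIC)
cv2.imwrite("pics/w4.png",a);cv2.imwrite("pics/t4.png",cv2.resize(t[140:320,90:260,::-1],None,fx=3,fy=3))
E
```

```text
hole local [-1.65661001 -2.23053098 35.32285249] rot err [-8.39113966e-05  1.00394964e-04 -9.42347657e-06] [ 0.26619436  0.70172745 -1.26139211]
hole top/bot [[260.57385416 162.23105819]] [[260.57246096 160.77839415]]
stud (0, 0, 0.014) [[257.40160814 153.58957388]]
stud (-0.002, -0.0025, 0.014) [[260.94661345 156.42045295]]
```

View pics/w4.png

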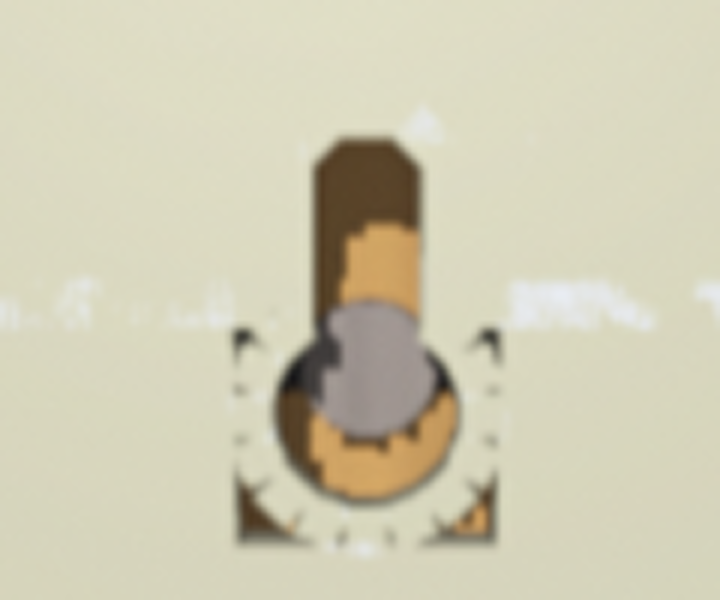

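Through the hole, in the 6x crop, the head is centred at about (371,368) and the hole at (368,405). After parallax, the hole is over the stud to within about 0.5 mm, needing 0.4 mm along tool +y. I'll lower it, watching the force.

Call:
{"op": "send_rows", "data": {
  "xyz": [
    [0,0.4,1],
    [0,0.4,3],
    [0,0.4,6],
    [0,0.4,9],
    [0,0.4,12],
    [0,0.4,15],
    [0,0.4,17],
    [0,0.4,18],
    [0,0.4,18],
    [0,0.4,18]
  ],
  "dr": [
    [0,0,0],
    [0,0,0],
    [0,0,0],
    [0,0,0],
    [0,0,0],
    [0,0,0],
    [0,0,0],
    [0,0,0],
    [0,0,0],
    [0,0,0]
  ]
}}

```text
time: 9.57
position: [0.5224, 0.1606, 0.1246]
tool_rot: [-3.065, -0.204, -0.54]
ft_force: [0.6, -0.0, -1.1]
grip_width: 0.226
grip_force: 20.0
```

Call:
{"op": "send_rows", "data": {
  "xyz": [
    [0,0,0.6],
    [0,0,1.2],
    [0,0,1.8],
    [0,0,2.4],
    [0,0,3],
    [0,0,3.6],
    [0,0,4.2],
    [0,0,4.8],
    [0,0,5.4],
    [0,0,6]
  ],
  "dr": [
    [0,0,0],
    [0,0,0],
    [0,0,0],
    [0,0,0],
    [0,0,0],
    [0,0,0],
    [0,0,0],
    [0,0,0],
    [0,0,0],
    [0,0,0]
  ]
}}

```text
time: 10.4
position: [0.5244, 0.1608, 0.1189]
tool_rot: [-3.065, -0.204, -0.54]
ft_force: [0.2, 0.3, -1.4]
grip_width: 0.23
grip_force: 20.0
```

```bash
cat >> h.py <<'E'
def rep():
    s=get_state();B=board();r=R.from_rotvec(s["tool_rot"])
    h=s["position"]+r.apply([.04,0,.033]);print("hole local mm",np.round(1e3*(B[:3,:3].T@(h-B[:3,3])),2),"F local",np.round(B[:3,:3].T@s["ft_force"],2),"M",np.round(r.inv().apply(s["torque"]),2),"t",round(s["time"],2))
E
python3 - <<'E'
from h import *
rep()
E
```

```text
hole local mm [-1.68 -2.65 11.23] F local [-0.28  0.28 -1.41] M [-0.05 -0.52 -0.01] t 10.4
```

Call:
{"op": "send_rows", "data": {
  "xyz": [
    [0,0,0.5],
    [0,0,1],
    [0,0,1.5],
    [0,0,2],
    [0,0,2.5],
    [0,0,3],
    [0,0,3.5],
    [0,0,4],
    [0,0,4],
    [0,0,4]
  ],
  "dr": [
    [0,0,0],
    [0,0,0],
    [0,0,0],
    [0,0,0],
    [0,0,0],
    [0,0,0],
    [0,0,0],
    [0,0,0],
    [0,0,0],
    [0,0,0]
  ]
}}

```text
time: 11.23
position: [0.5257, 0.161, 0.1151]
tool_rot: [-3.065, -0.204, -0.54]
ft_force: [-0.3, -0.9, -1.5]
grip_width: 0.228
grip_force: 20.0
```

```bash
python3 - <<'E'
from h import *
rep()
s=get_state();im=get_image("wrist");a=cv2.resize(im[95:195,200:320,::-1],None,fx=6,fy=6,interpolation=cv2.INTER_CUBIC)
cv2.imwrite("pics/w5.png",a)
E
```

```text
hole local mm [-1.71 -2.6   7.26] F local [-0.9  -0.83 -1.32] M [-0.02 -0.56 -0.03] t 11.23
```

View pics/w5.png

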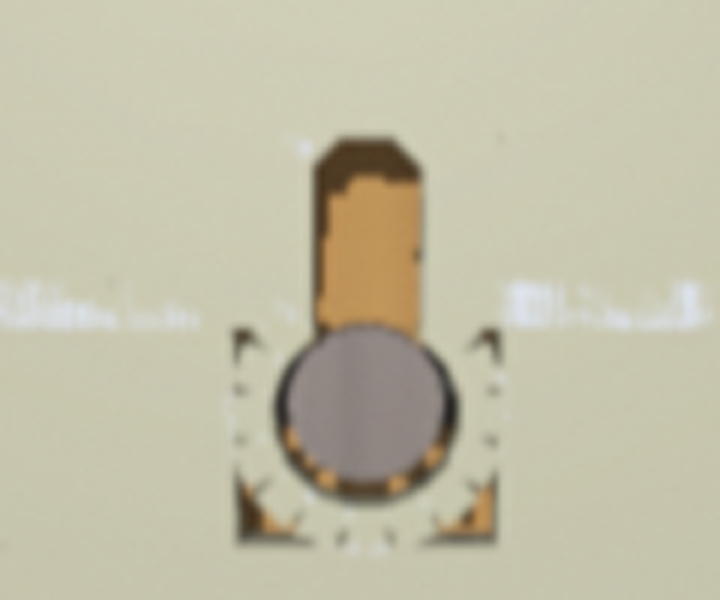

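The head is seated inside the big hole and nearly centred: head (365,403), hole (367,408). I'll keep lowering until the feet touch.

Call:
{"op": "send_rows", "data": {
  "xyz": [
    [0,0,0.5],
    [0,0,1],
    [0,0,1.5],
    [0,0,2],
    [0,0,2.5],
    [0,0,3],
    [0,0,3.5],
    [0,0,4],
    [0,0,4.5],
    [0,0,5]
  ],
  "dr": [
    [0,0,0],
    [0,0,0],
    [0,0,0],
    [0,0,0],
    [0,0,0],
    [0,0,0],
    [0,0,0],
    [0,0,0],
    [0,0,0],
    [0,0,0]
  ]
}}

```text
time: 12.12
position: [0.5275, 0.1612, 0.1104]
tool_rot: [-3.065, -0.204, -0.54]
ft_force: [-0.8, 0.2, -0.6]
grip_width: 0.228
grip_force: 20.0
```

Call:
{"op": "send_rows", "data": {
  "xyz": [
    [0,0,0.1],
    [0,0,0.2],
    [0,0,0.3],
    [0,0,0.4],
    [0,0,0.5],
    [0,0,0.6],
    [0,0,0.7],
    [0,0,0.8],
    [0,0,0.9],
    [0,0,1]
  ],
  "dr": [
    [0,0,0],
    [0,0,0],
    [0,0,0],
    [0,0,0],
    [0,0,0],
    [0,0,0],
    [0,0,0],
    [0,0,0],
    [0,0,0],
    [0,0,0]
  ]
}}

```text
time: 12.95
position: [0.5278, 0.1613, 0.1096]
tool_rot: [-3.065, -0.204, -0.54]
ft_force: [-0.1, 0.3, -1.3]
grip_width: 0.226
grip_force: 20.0
```

```bash
python3 - <<'E'
from h import *
rep()
E
```

```text
hole local mm [-1.65 -2.62  1.31] F local [-0.54  0.33 -1.19] M [ 0.02 -0.56  0.  ] t 12.95
```

Call:
{"op": "send_rows", "data": {
  "xyz": [
    [0,0,0.1],
    [0,0,0.2],
    [0,0,0.3],
    [0,0,0.4],
    [0,0,0.5],
    [0,0,0.6],
    [0,0,0.7],
    [0,0,0.8],
    [0,0,0.9],
    [0,0,1]
  ],
  "dr": [
    [0,0,0],
    [0,0,0],
    [0,0,0],
    [0,0,0],
    [0,0,0],
    [0,0,0],
    [0,0,0],
    [0,0,0],
    [0,0,0],
    [0,0,0]
  ]
}}

```text
time: 13.78
position: [0.5282, 0.1614, 0.1087]
tool_rot: [-3.065, -0.204, -0.54]
ft_force: [-1.1, -0.1, -0.0]
grip_width: 0.226
grip_force: 20.0
```

```bash
python3 - <<'E'
from h import *
rep()
E
```

```text
hole local mm [-1.64 -2.58  0.35] F local [-1.1   0.04  0.35] M [ 0.04 -0.64  0.01] t 13.78
```

Call:
{"op": "send_rows", "data": {
  "xyz": [
    [0,0,0.1],
    [0,0,0.2],
    [0,0,0.3],
    [0,0,0.4],
    [0,0,0.5],
    [0,0,0.5],
    [0,0,0.5],
    [0,0,0.5],
    [0,0,0.5],
    [0,0,0.5]
  ],
  "dr": [
    [0,0,0],
    [0,0,0],
    [0,0,0],
    [0,0,0],
    [0,0,0],
    [0,0,0],
    [0,0,0],
    [0,0,0],
    [0,0,0],
    [0,0,0]
  ]
}}

```text
time: 14.62
position: [0.5283, 0.1614, 0.1084]
tool_rot: [-3.065, -0.204, -0.54]
ft_force: [-5.1, -1.6, 4.9]
grip_width: 0.229
grip_force: 20.0
```

```bash
python3 - <<'E'
from h import *
rep()
E
```

```text
hole local mm [-1.63 -2.6   0.05] F local [-3.26 -0.92  6.45] M [-0.06 -0.98 -0.02] t 14.62
```

The feet are down with a light 6 N press. I'll ease off slightly and slide down the slope.

Call:
{"op": "send_rows", "data": {
  "xyz": [
    [-0.5,0,-0.25],
    [-1.5,0,-0.25],
    [-3,0,-0.25],
    [-4.5,0,-0.25],
    [-6,0,-0.25],
    [-7.5,0,-0.25],
    [-9,0,-0.25],
    [-10,0,-0.25],
    [-10,0,-0.25],
    [-10,0,-0.25]
  ],
  "dr": [
    [0,0,0],
    [0,0,0],
    [0,0,0],
    [0,0,0],
    [0,0,0],
    [0,0,0],
    [0,0,0],
    [0,0,0],
    [0,0,0],
    [0,0,0]
  ]
}}

```text
time: 15.45
position: [0.5188, 0.1601, 0.105]
tool_rot: [-3.065, -0.204, -0.54]
ft_force: [-0.5, -0.1, 3.8]
grip_width: 0.225
grip_force: 20.0
```

```bash
python3 - <<'E'
from h import *
rep()
E
```

```text
hole local mm [-11.76  -2.58   0.15] F local [0.81 0.01 3.77] M [ 0.08 -0.3   0.07] t 15.45
```

Call:
{"op": "send_rows", "data": {
  "xyz": [
    [-1,0,0],
    [-2,0,0],
    [-3.5,0,0],
    [-5,0,0],
    [-6.5,0,0],
    [-7.5,0,0],
    [-8.5,0,0],
    [-9.5,0,0],
    [-10,0,0],
    [-10,0,0]
  ],
  "dr": [
    [0,0,0],
    [0,0,0],
    [0,0,0],
    [0,0,0],
    [0,0,0],
    [0,0,0],
    [0,0,0],
    [0,0,0],
    [0,0,0],
    [0,0,0]
  ]
}}

```text
time: 16.28
position: [0.5095, 0.1588, 0.1016]
tool_rot: [-3.065, -0.204, -0.54]
ft_force: [0.1, -0.1, 3.7]
grip_width: 0.225
grip_force: 20.0
```

Call:
{"op": "send_rows", "data": {
  "xyz": [
    [-0.2,0,0],
    [-0.4,0,0],
    [-0.6,0,0],
    [-0.8,0,0],
    [-1,0,0],
    [-1.2,0,0],
    [-1.4,0,0],
    [-1.5,0,0],
    [-1.5,0,0],
    [-1.5,0,0]
  ],
  "dr": [
    [0,0,0],
    [0,0,0],
    [0,0,0],
    [0,0,0],
    [0,0,0],
    [0,0,0],
    [0,0,0],
    [0,0,0],
    [0,0,0],
    [0,0,0]
  ]
}}

```text
time: 17.12
position: [0.5083, 0.1587, 0.1011]
tool_rot: [-3.065, -0.204, -0.541]
ft_force: [2.1, -1.1, 3.8]
grip_width: 0.23
grip_force: 20.0
```

```bash
python3 - <<'E'
from h import *
rep()
E
```

```text
hole local mm [-23.04  -2.62   0.12] F local [ 3.16 -1.4   2.91] M [0.09 0.18 0.04] t 17.12
```

Call:
{"op": "send_rows", "data": {
  "xyz": [
    [-0.1,0,0],
    [-0.2,0,0],
    [-0.3,0,0],
    [-0.4,0,0],
    [-0.5,0,0],
    [-0.6,0,0],
    [-0.7,0,0],
    [-0.8,0,0],
    [-0.8,0,0],
    [-0.8,0,0]
  ],
  "dr": [
    [0,0,0],
    [0,0,0],
    [0,0,0],
    [0,0,0],
    [0,0,0],
    [0,0,0],
    [0,0,0],
    [0,0,0],
    [0,0,0],
    [0,0,0]
  ]
}}

```text
time: 17.95
position: [0.5075, 0.1586, 0.1008]
tool_rot: [-3.065, -0.204, -0.54]
ft_force: [1.5, 0.6, 4.9]
grip_width: 0.228
grip_force: 20.0
```

```bash
python3 - <<'E'
from h import *
rep()
E
```

```text
hole local mm [-23.91  -2.6    0.1 ] F local [3.16 0.35 4.02] M [0.09 0.27 0.07] t 17.95
```

Call:
{"op": "send_rows", "data": {
  "xyz": [
    [-0.1,0,0],
    [-0.2,0,0],
    [-0.3,0,0],
    [-0.4,0,0],
    [-0.5,0,0],
    [-0.6,0,0],
    [-0.7,0,0],
    [-0.8,0,0],
    [-0.8,0,0],
    [-0.8,0,0]
  ],
  "dr": [
    [0,0,0],
    [0,0,0],
    [0,0,0],
    [0,0,0],
    [0,0,0],
    [0,0,0],
    [0,0,0],
    [0,0,0],
    [0,0,0],
    [0,0,0]
  ]
}}

```text
time: 18.78
position: [0.507, 0.1585, 0.1007]
tool_rot: [-3.064, -0.204, -0.541]
ft_force: [3.8, 0.5, 4.7]
grip_width: 0.226
grip_force: 20.0
```

```bash
python3 - <<'E'
from h import *
rep()
E
```

```text
hole local mm [-24.4   -2.6    0.15] F local [5.24 0.   3.09] M [0.01 0.69 0.02] t 18.78
```

Call:
{"op": "send_rows", "data": {
  "xyz": [
    [-0.1,0,0],
    [-0.2,0,0],
    [-0.3,0,0],
    [-0.4,0,0],
    [-0.5,0,0],
    [-0.5,0,0],
    [-0.5,0,0],
    [-0.5,0,0],
    [-0.5,0,0],
    [-0.5,0,0]
  ],
  "dr": [
    [0,0,0],
    [0,0,0],
    [0,0,0],
    [0,0,0],
    [0,0,0],
    [0,0,0],
    [0,0,0],
    [0,0,0],
    [0,0,0],
    [0,0,0]
  ]
}}

```text
time: 19.62
position: [0.5068, 0.1585, 0.1006]
tool_rot: [-3.064, -0.204, -0.542]
ft_force: [6.8, 1.3, 2.4]
grip_width: 0.224
grip_force: 20.0
```

```bash
python3 - <<'E'
from h import *
rep()
E
```

```text
hole local mm [-24.54  -2.59   0.21] F local [ 7.29  0.38 -0.05] M [0.04 0.98 0.03] t 19.62
```

The slot end has met the shank: 22.9 mm of travel, with the force rising while the motion stops. I'll ease the command by 0.4 mm and release.

Call:
{"op": "send_rows", "data": {
  "xyz": [
    [0.2,0,0],
    [0.4,0,0],
    [0.4,0,0],
    [0.4,0,0],
    [0.4,0,0],
    [0.4,0,0],
    [0.4,0,0],
    [0.4,0,0],
    [0.4,0,0],
    [0.4,0,0]
  ],
  "dr": [
    [0,0,0],
    [0,0,0],
    [0,0,0],
    [0,0,0],
    [0,0,0],
    [0,0,0],
    [0,0,0],
    [0,0,0],
    [0,0,0],
    [0,0,0]
  ],
  "jaw": 50
}}

```text
time: 20.45
position: [0.5066, 0.1584, 0.1005]
tool_rot: [-3.065, -0.204, -0.54]
ft_force: [-0.2, 0.5, -0.8]
grip_width: 0.576
grip_force: 0.0
```

Call:
{"op": "send_rows", "data": {
  "xyz": [
    [0,0,0],
    [0,0,0],
    [0,0,-2],
    [0,0,-6],
    [0,0,-14],
    [0,0,-25],
    [0,0,-38],
    [0,0,-50],
    [0,0,-60],
    [0,0,-60]
  ],
  "dr": [
    [0,0,0],
    [0,0,0],
    [0,0,0],
    [0,0,0],
    [0,0,0],
    [0,0,0],
    [0,0,0],
    [0,0,0],
    [0,0,0],
    [0,0,0]
  ]
}}

```text
time: 21.28
position: [0.4872, 0.1561, 0.1593]
tool_rot: [-3.064, -0.204, -0.547]
ft_force: [-0.3, 0.1, 0.2]
grip_width: 0.577
grip_force: 0.0
```

```bash
python3 - <<'E'
from h import *
rep();s=get_state();im=get_image("wrist")
cv2.imwrite("pics/w6.png",cv2.resize(im[20:260,110:410,::-1],None,fx=2.5,fy=2.5,interpolation=cv2.INTER_CUBIC))
E
```

```text
hole local mm [-22.98  -2.32  62.23] F local [-0.23  0.16  0.25] M [ 0.   -0.33  0.03] t 21.28
```

View pics/w6.png

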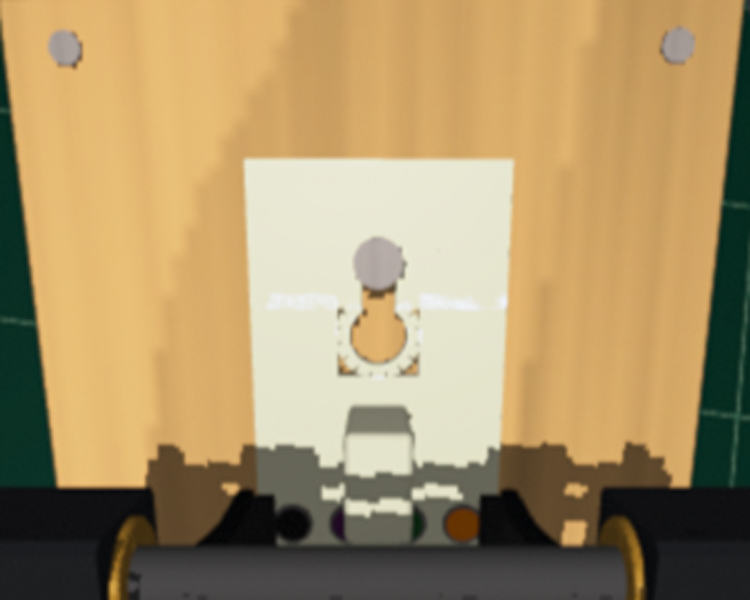

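The palette lies flat and straight on the board. The stud head is at (378,264) over the narrow end, about 23 mm from the hole centre at (378,335), so it is fully home. The fingers are clear, so I'm handing it in.

```bash
python3 -c "
from bench import *
print(close_job())"
```

```text
the job is handed in; nothing more can be done
None
```

The palette hangs flat on the board with the stud fully home in the narrow end of its keyhole; the gripper is clear, the tub, mug and jar were not approached, and the job was handed in at about 21 s.

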